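# Jack up the deck of a film editing flatbed and hold it

### The arm

A 6-joint arm with a two-finger parallel gripper is mounted at the origin on the work surface. World frame = base frame: x ahead of the robot, y to its left, z up, the work surface at z = 0. Lengths are in m, angles in degrees, forces in N, time in s.
With the tool pointing down it reaches from about 0.4 to 0.825 m from the base axis. Payload 7 kg.
Tool frame: the origin (TCP) lies on the centre line of the jaws, within the pads' length; the fingertips stand 11 mm ahead of it and the grasp point (between the pads) lies 8 mm behind it; z points along the fingers, y is the line along which they close (so a half turn about z gives the same grasp; the last joint's range is limited). The gripper opens to 88 mm and grips with 3 to 60 N. Pads are 19 mm wide; open, the fingers measure 130 mm over their backs; the gripper's body (78 mm by 193 mm) begins 47 mm behind the grasp point.
Start: joints at [16.507, 20.546, 0.682, 0, -70.136, -16.507], TCP at [0.675, -0, 0.238] pointing down, gripper open.
Joint ranges: [-176.03, 176.03], [-82.01, 121.73], [-58.28, 71.71], [-173.87, 95.51], [-174.79, -0.11], [-173.66, 173.66]. Speed limits (degrees/s): [136.94, 136.94, 172.46, 180, 180, 180].

### API

Orientations are given as [roll, pitch, yaw] about the fixed x, y, z axes, in that order (R = Rz(yaw) Ry(pitch) Rx(roll)).
In Python, from plant import r, capture, camera_model, job gives the robot as it stands.
- The arm moves only by the tool drive_tool, never from a script. Its argument "increments" is a list that holds one entry, the list of rows, each a list of 5 numbers: the gripper's target within -1 to 1 (fully open at 1, half-way at 0, shut at -1), then the shift along the tool's x, y, z scaled (see below), then the turn about the tool's z scaled (see below). In form: [[[gripper, tx, ty, tz, roll], ...]]. A call has 1 to 5 rows; each row is the pose to reach, as a shift and turn from the pose commanded when the call began, along the tool's axes at that moment, turning the shorter way round; what a row does not reach only later rows make up. The controller multiplies each number of a shift by 120 mm and each number of a turn by 360 degrees. A row lasts 1/8 s, in which the tool goes at most 62.5 mm and 10.7 degrees, less where a joint would pass 70% of its speed; a pose out of reach is approached as far as the arm can. A call with a number of a shift or a turn outside -1 to 1 is refused whole. A call with a gripper value outside its range is refused whole. The fingers move at their own pace and stop on an object; "squeeze" is the grip in N (left out, the last holds). Time passes only in rows, so rows that repeat a pose let the fingers close. It gives the time, the measured TCP pose, the force, the opening and the grip force at its end, in the units of the state.
- r.get_state(): the state, without advancing time (a new reading comes with each control period).
- capture(name): name is "scene" or "side" or "wrist"; returns the picture (420x560x3 uint8, red, green, blue); there is no depth.
- camera_model(name): a dict with "camera_matrix" (3x3 intrinsics, pixels), "rvec" (rotation vector, rad) and "tvec" (3), from world to camera coordinates, as OpenCV has them. Camera axes: x right, y down, z forward; pixel columns grow to the right and rows downward; lengths in m; the calibration is good to about 2 mm. A picture is of the moment at which its call begins: read the wrist's pose just before it. camera_model takes no time and is no camera call; for the wrist camera it gives the pose at the moment of the call.
- job.close_job(): hands the job in; it is judged then, once.
The state is a dict: "time_s": time; "joints": joint angles; "qd": joint speeds; "joint_torque": joint torques, N m; "tcp_pos": TCP position; "eef_rot": TCP orientation; "contact_force": force on the tool from outside, world axes, zero at the start; "moment": the same for the moment, N m; "gripper_width": finger opening in m; "gripper_force": force on a finger pad.
Only numpy, scipy, OpenCV 4.12 (cv2) and the standard library are available. Lean on these libraries where they do the work, as an engineer would, in place of code of your own. Each camera call takes 0.05 s, during which the arm holds its last target. There are 200 camera calls.

### The job

The hinged deck of the film editing unit has to be held up so that a colleague can reach the belt beneath. Set the bench jack flat on the table with its saddle centred under the deck's lift point (below the raised ring on the long front tab), pump the handle once as a trial, all the way down and then all the way up again so that the deck is shut, then press it fully down a second time and finish while still holding the handle down, with the deck raised on the saddle alone. Do not lift or push the unit or its deck with the arm, do not tip the jack over, and leave the other things on the table where they are.

Things in the scene. Friction and masses are not known exactly. Their poses are not given: they have to be found in the camera images.
- jack: loose lever jack, 0.93 kg in all. Origin on its underside; x points from handle end to saddle end, z up. Base plate x -120 to +105, y +-45, 8 thick. Saddle column 48 diameter at x = +80. Upright grey carrying post 28 (x) x 24 (y) centred at x = +15, y = 0, top at z = 105: pinch it across y from above. The handle, pivoted just behind the post, slopes up towards -x.
- jack_grip (a point): centre of the carrying post at z = 85 in the jack frame, 20 below the post's top; same axes as the jack
- jack_saddle: the jack's saddle, a steel disc 34 diameter on a plunger at x = +80 in the jack frame; moves straight up and down with the handle
- saddle_top (a point): centre of the flat top of the saddle: 56 above the table with the handle up, 96 with the handle fully down
- jack_handle (a joint): pump handle, rad: 0 = fully up (its spring brings it back there when let go), 0.6 = fully down (stop). The saddle rises 66.7 mm per rad. No check valve: the saddle sinks as soon as the handle is let up. Pressing takes 2 to 4 N at the pad unloaded, up to about 9 N with the deck on the saddle.
- handle_pad (a point): centre of the top face of the rubber pad on the handle's end (40 long, 50 wide, 12 thick). The pad's middle runs on an arc of radius 140 about the pivot (x = -14, z = 78 in the jack frame): arm 0.5 rad above level when up, 0.1 rad below level when fully down. The point lies 6 off the arm's centre line, square to it. Its axes are the jack's when the handle is up.
- unit: fixed grey flatbed drive unit, chassis 260 (x) x 400 (y) x 72 high, origin on the table under the lift point, 60 in front of the chassis (-x). On it the steel deck with platters and rollers, 10 thick, hinged at the far edge. The lift tab sticks out of the middle of the front: 46 wide, 82 long, top at z = 82, raised ring on top over the lift point. Two short plain corner tabs are not lift points.
- lift_point (a point): centre of the underside of the lift pad (steel disc 36 diameter) under the ring on the tab; 68 above the table with the deck shut, 60 in front of the chassis. Axes as the unit's: +x points into it, the way to bring the jack in. Handle up, the saddle passes 12 below the pad; a full stroke then raises the pad by about 28 to about 96.
- splicer: bystander, loose: film splicing block, aluminium, 160 x 80 x 52 high; origin at the centre of its underside
- spool_a: bystander, loose: small aluminium spool, 34 diameter, 45 high, standing beside the lift tab; origin at the centre of its underside
- spool_b: bystander, loose: small aluminium spool, 34 diameter, 45 high, standing on the other side of the lift tab; origin at the centre of its underside
- spool_c: bystander, loose: large aluminium spool, 60 diameter, 60 high; origin at the centre of its underside
- film_can: bystander, loose: flat round steel film can, 100 diameter, 28 high; origin at the centre of its underside
- loupe: bystander, loose: black magnifier loupe, 44 diameter, 43 high; origin at the centre of its underside
- jar: bystander, loose: small closed jar, 56 diameter, 70 high; origin at the centre of its underside

How it is judged (in metres and radians):
On the way, in this order (a step that is already met when the one before it is completed fails the run):
1. the jack stands flat with its saddle under the lift point, handle up, deck shut (horizontal distance between saddle_top and lift_point below 0.012 m and angle between jack's own z axis and vertical below 0.06 rad and height (world z) of jack below 0.006 m and value of joint jack_handle below 0.08 rad and height (world z) of lift_point below 0.071 m), for 0.2 s.
2. first stroke: handle down, deck raised on the saddle (horizontal distance between saddle_top and lift_point below 0.012 m and angle between jack's own z axis and vertical below 0.06 rad and height (world z) of jack below 0.006 m and value of joint jack_handle above 0.5 rad and height (world z) of lift_point above 0.088 m and contact force between jack and unit above 1 N), for 0.1 s.
3. handle back up, deck shut again (all of step 1), for 0.1 s.
At the end, for the whole second after the job is handed in: the fingers hold the jack's handle down (joint over 0.5 rad, force over 1 N); the lift point is 88 mm or more above the table, resting on the saddle (over 1 N), untouched by the robot (under 0.5 N); saddle within 12 mm of the lift point seen from above; jack flat (0.06 rad, 6 mm) (all of step 2 and contact force between the fingers and jack above 1 N and contact force between each of the fingers, the arm and unit below 0.5 N); the arm keeps its last pose, push and grip.
It fails at once if the arm lifts or pushes the unit or its deck (contact force between any of the arm, the fingers and unit above 5 N).
It fails at once if the jack is tipped over (angle between jack's own z axis and vertical above 0.4 rad).
It fails at once if a bystander is shifted more than 30 mm or knocked over (distance of any of splicer, spool_a, spool_b, spool_c, film_can, loupe, jar from where it was at the start of the episode above 0.03 m or angle between any of splicer, spool_a, spool_b, spool_c, film_can, loupe, jar's own z axis and vertical above 0.5 rad).
It also fails if it takes over 64 s, if anything falls off the work surface, if the arm or the gripper's body presses on something with over 40 N, if the wrist force passes 120 N, or if a joint passes its speed limit or range.

## Working session

There is one attempt and no reset: what is moved stays moved. The work goes in short steps, Python scripts to look and compute and a tool call to move; the robot and the scene stay as the last step left them, time stands still between calls to the robot, and variables do not carry over. Pictures are saved under pics/ and viewed, at most 12 in all, crops included, and the job is handed in when it is done.

Besides the shell and the picture viewer there is one more tool, called after "Emit:" as name(argument=value, ...) on one line, values as JSON. drive_tool: Moves the arm, as the interface text tells. Its arguments: {"type":"object","properties":{"increments":{"type":"array"},"squeeze":{"type":"number"}},"required":["increments"]}

```bash
mkdir -p pics; ls; python3 - <<'E'
from plant import r,capture,camera_model,job
import cv2
s=r.get_state(); print(s)
for n in ["scene","side"]:
    cv2.imwrite(f"pics/{n}0.png",capture(n)[:,:,::-1]); m=camera_model(n); print(m)
E
```

```text
pics
{'time_s': 0.0, 'joints': array([ 1.65076821e+01,  2.05891119e+01,  6.33531639e-01, -2.02927159e-02,
       -7.01368107e+01, -1.65079171e+01]), 'qd': array([ 0.02133967, -0.01082662, -0.02800737,  0.0149755 ,  0.05916693,
       -0.08395115]), 'joint_torque': array([-8.00930356e-04, -5.82726967e+01,  2.93058443e+01,  6.99745238e+00,
        6.93249181e-03, -2.06530804e-04]), 'tcp_pos': array([ 6.74517901e-01, -1.83344021e-05,  2.36646525e-01]), 'eef_rot': array([ 1.79905996e+02, -7.96495881e-03, -9.00071387e+01]), 'contact_force': array([ 0.30153332, -0.40170448, -0.56407606]), 'moment': array([-0.01606666, -0.06332884,  0.01093196]), 'gripper_force': 0.0, 'gripper_width': 0.08761357914526716}
{'camera_matrix': array([[471.92834549,   0.        , 280.26335745],
       [  0.        , 471.92834549, 208.0936405 ],
       [  0.        ,   0.        ,   1.        ]]), 'rvec': array([ 2.04283529,  0.67389357, -0.3672927 ]), 'tvec': array([-0.44285095, -0.06542692,  1.5496262 ])}
{'camera_matrix': array([[471.28021481,   0.        , 270.12239642],
       [  0.        , 471.28021481, 206.36560001],
       [  0.        ,   0.        ,   1.        ]]), 'rvec': array([ 0.40364712, -2.56985928,  1.43963885]), 'tvec': array([0.50618508, 0.18539957, 1.07085824])}
```

View pics/scene0.png

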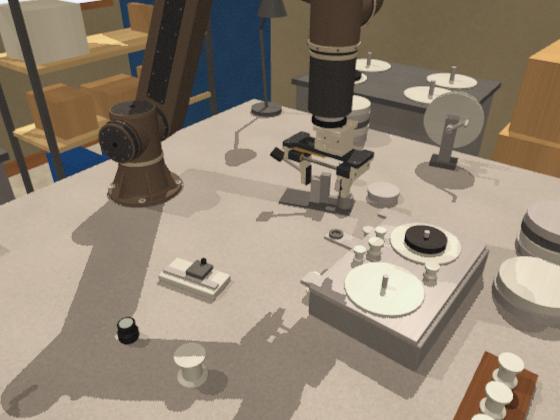

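View pics/side0.png

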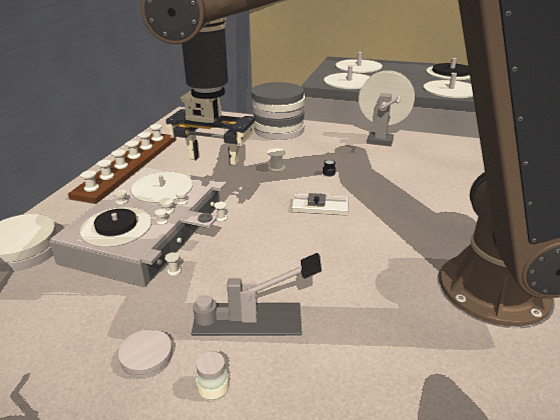

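The scene view shows the unit at about (400,280), with its ring tab near (338,234) and the jack behind the gripper at (320,190). The side view shows the jack base from (195,333) to (300,333), its pad at (311,265), and the ring at about (203,217). I'll enlarge the key areas next.

```bash
python3 - <<'E'
import cv2,numpy as np
from plant import capture
s=cv2.imread("pics/side0.png");c=cv2.imread("pics/scene0.png")
f=lambda im,x,y,w,h,k:cv2.resize(im[y:y+h,x:x+w],None,fx=k,fy=k,interpolation=cv2.INTER_CUBIC)
a=f(s,180,245,160,100,5)
b=f(s,155,180,80,100,4)[:200*2]
# bottom: side unit (140..240,180..280) , scene tab
u=f(s,130,180,110,50,4); 
cv2.imwrite("pics/jack.png",a)
cv2.imwrite("pics/unit.png",np.vstack([f(s,40,170,200,110,4)[:, :800]]))
w=capture("wrist");cv2.imwrite("pics/w0.png",w[:,:,::-1])
E
```

```text
(no output)
```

View pics/jack.png

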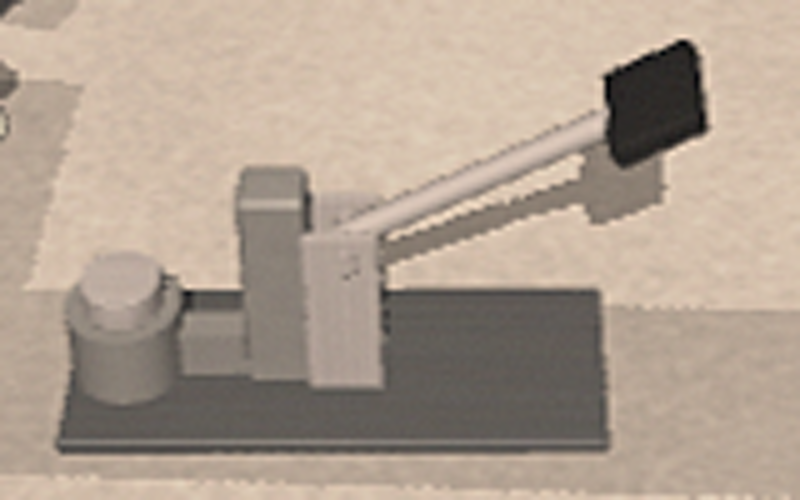

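View pics/unit.png

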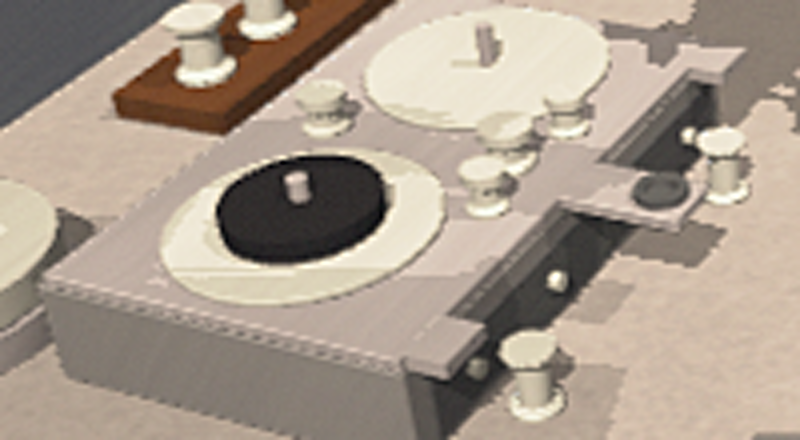

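The jack crop gives these features: plate corners (62,440), (608,440) and (600,290), post top edge (240..304,207), saddle centre (124,270). The unit crop gives the ring at (661,187), tab corners (560,203), (600,162) and (683,222), deck corners (42,283) and (405,360), spool bases (538,405) and (727,192).

```bash
cat > h.py <<'E'
import numpy as np,cv2
from scipy.optimize import least_squares
def proj(m,P): return cv2.projectPoints(np.array(P,float).reshape(-1,3),m["rvec"],m["tvec"],m["camera_matrix"],None)[0][:,0]
def place(p,P):
    c,s=np.cos(p[2]),np.sin(p[2]);P=np.array(P,float)/1000
    return np.c_[c*P[:,0]-s*P[:,1]+p[0],s*P[:,0]+c*P[:,1]+p[1],P[:,2]]
def fit(obs,p0):  # obs: list of (model,P,px)
    f=lambda p:np.concatenate([(proj(m,place(p,P))-px).ravel() for m,P,px in obs])
    s=least_squares(f,p0,loss="soft_l1");return s.x,f(s.x).reshape(-1,2)
def ray(m,px,z):
    R=cv2.Rodrigues(m["rvec"])[0];C=-R.T@m["tvec"].ravel()
    d=R.T@np.linalg.solve(m["camera_matrix"],[px[0],px[1],1.]);return C+d*(z-C[2])/d[2]
E
python3 - <<'E'
from h import *; from plant import camera_model
m=camera_model("side");mc=camera_model("scene")
J=[(105,45,8),(-120,45,8),(-120,-45,8),(29,12,105),(1,12,105),(80,0,56)]
pj=np.array([(62,440),(608,440),(600,290),(240,207),(304,207),(124,270)])/5+[180,245]
U=[(0,0,84),(60,23,82),(60,-23,82),(-22,23,82),(320,200,82),(60,200,82)]
pu=np.array([(661,187),(560,203),(600,162),(683,222),(42,283),(405,360)])/4+[40,170]
for P,px,g in [(J,pj,(180,240)),(U,pu,(190,215))]:
    a=ray(m,g,.05)
    for y in (0,1.5,3,-1.5):
        s,res=fit([(m,P,px)],[a[0],a[1],y])
        print(s[:2],np.degrees(s[2]),np.abs(res).max())
    print(res.round(1).tolist())
f=lambda q:ray(m,np.array(q)/4+[40,170],0).round(3)
print("spools",f((538,405)),f((727,192)))
for n,q in dict(can=(146,360),jar=(212,390),splicer=(320,210),loupe=(329,173),spc=(277,168)).items(): print(n,ray(m,q,0).round(3))
print("lift by ring side/scene",ray(m,pu[0],.084),ray(mc,(338,234),.084))
E
```

```text
[0.50297986 0.26355136] 17.200477641620353 1.145486650124667
[0.50297986 0.26355136] 17.20047468430872 1.1454874068266179
[0.50297986 0.26355136] 17.200473229764864 1.14548777941269
[0.50297986 0.26355136] 17.200472143357928 1.1454880409072246
[[-1.1, 0.0], [0.7, 0.5], [0.7, -0.5], [-0.8, -0.7], [0.6, -0.7], [-0.3, 1.0]]
[0.68714002 0.04100589] -1.2223607425997116 3.287404218984051
[0.68714002 0.04100588] -1.222355681919327 3.2874073133162938
[0.80290111 0.05364664] 146.7646970511451 254.71738711247053
[0.68714001 0.04100589] -1.2223690587989018 3.2873991428932356
[[1.1, 1.5], [0.8, -1.2], [-0.6, -0.1], [-0.4, -0.3], [-3.3, -1.3], [0.6, 0.9]]
spools [0.723 0.163 0.   ] [ 0.708 -0.09   0.   ]
can [ 0.646  0.42  -0.   ]
jar [0.497 0.444 0.   ]
splicer [ 0.451 -0.214  0.   ]
loupe [ 0.476 -0.45   0.   ]
spc [ 0.653 -0.435  0.   ]
lift by ring side/scene [0.69264262 0.0355905  0.084     ] [0.69657583 0.04507566 0.084     ]
```

View pics/w0.png

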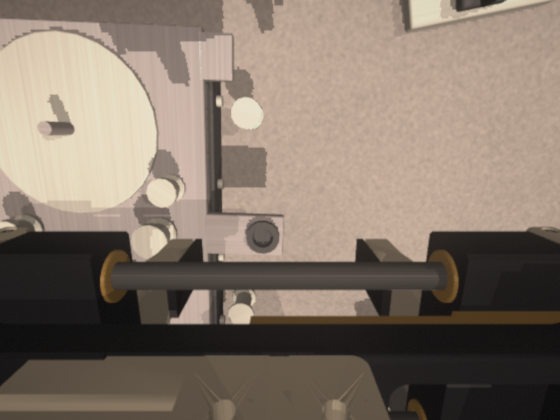

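The wrist view shows the ring at (262,235), tab tip corners at (283,213) and (283,256), and the small spools at (247,112) and (240,315).

```bash
python3 - <<'E'
from h import *; from plant import camera_model
m=camera_model("wrist");R=cv2.Rodrigues(m["rvec"])[0];print("cam",-R.T@m["tvec"].ravel())
for q,z in [((262,235),.085),((283,213),.082),((283,256),.082),((207,215),.082),((207,80),.082),((205,25),.082),((247,112),.045),((240,315),.045),((243,298),.0)]: print(q,z,ray(m,q,z).round(4))
J=place([.503,.2636,np.radians(17.2)],[(15,0,85),(80,0,56),(-140,0,150)]);print(J)
E
```

```text
cam [ 0.67408303 -0.06998085  0.38330741]
(262, 235) 0.085 [0.6916 0.0381 0.085 ]
(283, 213) 0.082 [0.6692 0.0145 0.082 ]
(283, 256) 0.082 [0.669  0.0637 0.082 ]
(207, 215) 0.082 [0.7497 0.0167 0.082 ]
(207, 80) 0.082 [ 0.7415 -0.1159  0.082 ]
(205, 25) 0.082 [ 0.7404 -0.162   0.082 ]
(247, 112) 0.045 [ 0.7082 -0.0893  0.045 ]
(240, 315) 0.045 [0.7243 0.1634 0.045 ]
(243, 298) 0.0 [0.7257 0.1661 0.    ]
[[0.51732918 0.26803562 0.085     ]
 [0.57942227 0.28725664 0.056     ]
 [0.36926103 0.22220087 0.15      ]]
```

Emit:
drive_tool(increments=[[[1,-0.5,0.3,0,0.03],[1,-1,0.65,0,0.06],[1,-1,0.65,0,0.09],[1,-1,0.65,0,0.12],[1,-1,0.65,0,0.139]]])

```text
time_s: 0.78
tcp_pos: [0.5965, 0.1206, 0.2375]
eef_rot: [180.0, -0.0, -140.3]
contact_force: [0.3, -0.4, -0.4]
gripper_width: 0.0875
gripper_force: 0.0
```

```bash
cat > go.py <<'E'
import sys,numpy as np
from plant import r
from scipy.spatial.transform import Rotation as Ro
def go(x,y,z,jyaw):
    "shift/turn numbers to TCP target with tool x along -jack x"
    s=r.get_state();R=Ro.from_euler('xyz',s["eef_rot"],degrees=True).as_matrix()
    d=R.T@(np.array([x,y,z])-s["tcp_pos"])
    cur=np.degrees(np.arctan2(R[1,0],R[0,0])); t=-((jyaw+180-cur+180)%360-180)
    print("t",s["time_s"],"pos",s["tcp_pos"].round(4),"yaw",(cur-180).round(2),"F",s["contact_force"].round(1),"w",round(s["gripper_width"],4),"gf",round(s["gripper_force"],1),"cmd",(d/.12).round(3),round(t/360,4))
if __name__=="__main__": go(*map(float,sys.argv[1:]))
E
python3 go.py .5173 .268 .238 17.2
```

```text
t 0.775 pos [0.5965 0.1206 0.2375] yaw -320.28 F [ 0.3 -0.4 -0.4] w 0.0875 gf 0.0 cmd [-0.277  1.367 -0.004] 0.0626
```

Emit:
drive_tool(increments=[[[1,-0.13,0.45,0,0.03],[1,-0.2,0.9,0,0.0626],[1,-0.2,1,0,0.0626],[1,-0.2,1,0,0.0626]]])

```text
time_s: 1.27
tcp_pos: [0.5376, 0.2283, 0.2375]
eef_rot: [180.0, -0.0, -162.4]
contact_force: [-0.6, 0.4, 0.2]
gripper_width: 0.0878
gripper_force: 0.0
```

```bash
python3 go.py .5173 .268 .238 17.2;python3 - <<'E'
from plant import *
import cv2
from h import *
w=capture("wrist")[:,:,::-1].copy();m=camera_model("wrist");cv2.imwrite("pics/w1.png",w)
J=[(15,0,105),(29,12,105),(29,-12,105),(1,12,105),(1,-12,105),(80,0,56),(105,45,8),(105,-45,8),(-120,45,8),(-120,-45,8)]
print(proj(m,place([.503,.2636,np.radians(17.2)],J)).round(0).tolist())
E
```

```text
t 1.275 pos [0.5376 0.2283 0.2375] yaw -342.45 F [-0.6  0.4  0.2] w 0.0878 gf 0.0 cmd [ 0.062  0.367 -0.004] 0.001
[[326.0, 197.0], [337.0, 211.0], [313.0, 211.0], [339.0, 183.0], [314.0, 183.0], [317.0, 242.0], [345.0, 247.0], [279.0, 246.0], [357.0, 66.0], [280.0, 66.0]]
```

View pics/w1.png

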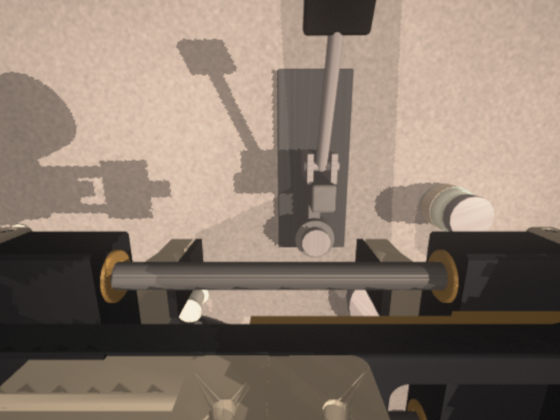

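The wrist view shows the post top centred at (324,197), the saddle at (316,240), and plate corners at (278,247), (345,247), (353,69) and (279,69). That agrees with the prediction to about 3 px. The spool flanges and jar are clear of the fingers. I'll refit.

```bash
python3 - <<'E'
from plant import *
from h import *
m=camera_model("wrist");ms=camera_model("side")
J=[(15,0,105),(80,0,56),(105,45,8),(105,-45,8),(-120,45,8),(-120,-45,8)]
px=[(324,197),(316,240),(345,247),(278,247),(353,69),(279,69)]
Js=[(105,45,8),(-120,45,8),(-120,-45,8),(29,12,105),(1,12,105),(80,0,56)]
pj=np.array([(62,440),(608,440),(600,290),(240,207),(304,207),(124,270)])/5+[180,245]
for o in ([(m,J,px)],[(m,J,px),(ms,Js,pj)]):
    s,res=fit(o,[.503,.2636,.3]);print(s[:2],np.degrees(s[2]),abs(res).max(), place(s,[(15,0,85)]))
E
python3 go.py .5173 .268 .238 17.5
```

```text
[0.50457253 0.262267  ] 17.80652922468051 2.819797887505189 [[0.51885395 0.26685405 0.085     ]]
[0.50406285 0.26253771] 17.553450251192537 2.5000231046210786 [[0.51836439 0.26706164 0.085     ]]
t 1.325 pos [0.5381 0.2277 0.2375] yaw -342.46 F [-1.  0.  0.] w 0.0878 gf 0.0 cmd [ 0.064  0.373 -0.004] 0.0001
```

Emit:
drive_tool(increments=[[[1,0.058,0.362,0.1,0],[1,0.058,0.362,0.5,0],[1,0.058,0.362,1,0],[1,0.058,0.362,1,0]]])

```text
time_s: 1.82
tcp_pos: [0.5166, 0.2638, 0.1135]
eef_rot: [-179.8, -0.5, -162.6]
contact_force: [-0.5, -0.5, 1.1]
gripper_width: 0.0873
gripper_force: 0.0
```

```bash
python3 go.py .5184 .267 .077 17.6
```

```text
t 1.825 pos [0.5166 0.2638 0.1135] yaw -342.64 F [-0.5 -0.5  1.1] w 0.0873 gf 0.0 cmd [-0.025  0.022  0.304] -0.0007
```

Emit:
drive_tool(increments=[[[1,-0.005,0.0,0.15,0],[1,-0.005,0.0,0.34,0],[1,-0.005,0.0,0.34,0],[-1,-0.005,0.0,0.34,0],[-1,-0.005,0,0.34,0]]], squeeze=40)

```text
time_s: 2.45
tcp_pos: [0.5201, 0.2674, 0.0785]
eef_rot: [179.9, 0.1, -162.6]
contact_force: [0.8, -0.3, -0.5]
gripper_width: 0.0728
gripper_force: 0.0
```

Emit:
drive_tool(increments=[[[-1,0,0,0,0],[-1,0,0,0,0],[-1,0,0,0,0],[-1,0,0,0,0]]])

```text
time_s: 2.95
tcp_pos: [0.5192, 0.2669, 0.0767]
eef_rot: [-180.0, -0.0, -162.6]
contact_force: [-0.3, -1.2, -0.0]
gripper_width: 0.0331
gripper_force: 0.0
```

```bash
python3 go.py .5184 .267 .077 17.6
```

```text
t 2.95 pos [0.5192 0.2669 0.0767] yaw -342.57 F [-0.3 -1.2 -0. ] w 0.0331 gf 0.0 cmd [ 0.006  0.003 -0.002] -0.0005
```

Emit:
drive_tool(increments=[[[-1,0,0,0,0],[-1,0,0,0,0],[-1,0,0,0,0],[-1,0,0,-0.05,0],[-1,0,0,-0.1,0]]])

```text
time_s: 3.58
tcp_pos: [0.5184, 0.2658, 0.0881]
eef_rot: [-179.9, -0.1, -162.6]
contact_force: [-0.2, -0.2, -8.5]
gripper_width: 0.0235
gripper_force: 40.0
```

```bash
python3 go.py .530 .040 .090 -2; python3 - <<'E'
from plant import r;s=r.get_state();print(s["moment"],s["eef_rot"])
E
```

```text
t 3.575 pos [0.5184 0.2658 0.0881] yaw -342.61 F [-0.2 -0.2 -8.5] w 0.0235 gf 40.0 cmd [ 0.47  -1.825 -0.013] 0.0539
[ 0.02949561 -0.28252913 -0.06051476] [-1.79931248e+02 -1.49797602e-01 -1.62610030e+02]
```

Emit:
drive_tool(increments=[[[-1,0.08,-0.3,0,0.01],[-1,0.16,-0.65,0,0.025],[-1,0.24,-0.95,0,0.035],[-1,0.24,-0.95,0,0.035]]])

```text
time_s: 4.08
tcp_pos: [0.5247, 0.1463, 0.0884]
eef_rot: [-179.9, -0.1, -175.4]
contact_force: [0.5, 0.6, -10.0]
gripper_width: 0.0237
gripper_force: 40.0
```

```bash
python3 go.py .530 .040 .090 -2
```

```text
t 4.075 pos [0.5247 0.1463 0.0884] yaw -355.41 F [  0.5   0.6 -10. ] w 0.0237 gf 40.0 cmd [ 0.027 -0.887 -0.012] 0.0183
```

Emit:
drive_tool(increments=[[[-1,0.01,-0.3,0,0.008],[-1,0.027,-0.65,0,0.0183],[-1,0.027,-0.887,0,0.0183],[-1,0.027,-0.887,0,0.0183],[-1,0.027,-0.887,0,0.0183]]])

```text
time_s: 4.7
tcp_pos: [0.5318, 0.0434, 0.0888]
eef_rot: [180.0, 0.0, 178.2]
contact_force: [0.3, 0.4, -9.1]
gripper_width: 0.0236
gripper_force: 40.0
```

```bash
python3 go.py .625 .040 .078 -2;python3 - <<'E'
from plant import *
import cv2
f=lambda im,x,y,w,h,k:cv2.resize(im[y:y+h,x:x+w],None,fx=k,fy=k,interpolation=cv2.INTER_CUBIC)
s=capture("side")[:,:,::-1];c=capture("scene")[:,:,::-1]
cv2.imwrite("pics/pre.png",np.vstack([f(s,130,170,200,75,4),f(c,250,190,200,75,4)]) if 0 else __import__("numpy").vstack([f(s,130,175,200,75,4),f(c,230,185,200,75,4)]))
E
```

```text
t 4.7 pos [0.5318 0.0434 0.0888] yaw -1.78 F [ 0.3  0.4 -9.1] w 0.0236 gf 40.0 cmd [-0.777 -0.004  0.09 ] 0.0006
```

View pics/pre.png

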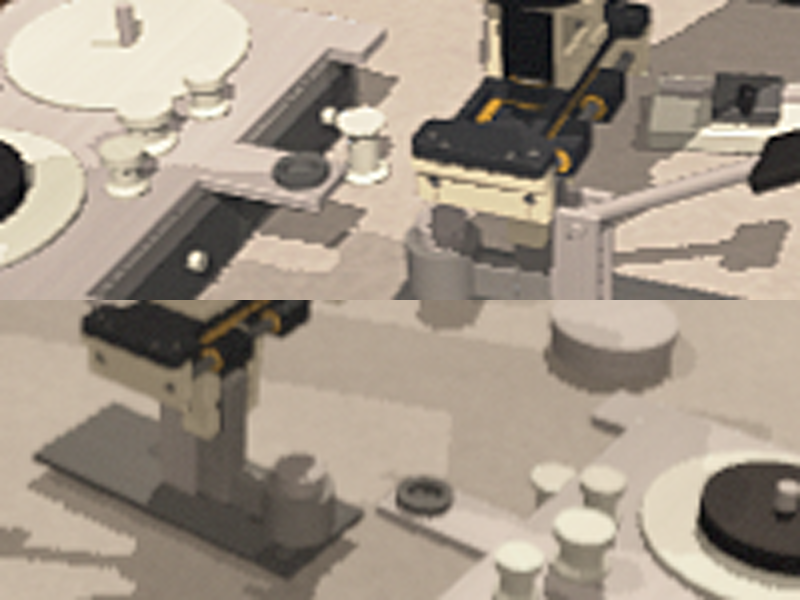

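The side crop (top) shows the ring at (300,168). The scene crop (bottom) shows the ring at (424,494) and the saddle top at (299,465), clear of the tab. I'll triangulate both.

```bash
python3 - <<'E'
from plant import *
from h import *
ms,mc,mw=camera_model("side"),camera_model("scene"),camera_model("wrist")
rs=(300/4+130,168/4+175); rc=(424/4+230,194/4+185); sc=(299/4+230,165/4+185)
for z in (.082,.086): print("ring",ray(ms,rs,z).round(4),ray(mc,rc,z).round(4))
for z in (.0665,.0695): print("saddle scene",ray(mc,sc,z).round(4))
s=r.get_state()["tcp_pos"];a=np.radians(-1.78);print("saddle by grip",s[:2]+.065*np.array([np.cos(a),np.sin(a)]))
E
```

```text
ring [0.6942 0.034  0.082 ] [0.6901 0.0465 0.082 ]
ring [0.6912 0.0396 0.086 ] [0.6928 0.0414 0.086 ]
saddle scene [0.5963 0.0456 0.0665]
saddle scene [0.5987 0.0419 0.0695]
saddle by grip [0.59669764 0.04185043]
```

Emit:
drive_tool(increments=[[[-1,0,0,0.04,0],[-1,-0.05,0,0.075,0],[-1,-0.3,0,0.075,0],[-1,-0.6,0.004,0.075,0],[-1,-0.79,0.008,0.075,0]]])

```text
time_s: 5.42
tcp_pos: [0.6284, 0.0415, 0.0791]
eef_rot: [-180.0, 0.0, 178.3]
contact_force: [0.5, -0.4, -9.0]
gripper_width: 0.0237
gripper_force: 40.0
```

Emit:
drive_tool(increments=[[[-1,0,0,0,0],[-1,0,0,0,0]]])

```text
time_s: 5.68
tcp_pos: [0.6256, 0.0411, 0.0787]
eef_rot: [-180.0, -0.1, 178.2]
contact_force: [0.3, -0.7, -9.5]
gripper_width: 0.0237
gripper_force: 40.0
```

```bash
python3 go.py .6265 .0415 .0767 -2;python3 - <<'E'
from plant import *
import cv2,numpy as np
f=lambda im,x,y,w,h,k:cv2.resize(im[y:y+h,x:x+w],None,fx=k,fy=k,interpolation=cv2.INTER_CUBIC)
s=capture("side")[:,:,::-1];c=capture("scene")[:,:,::-1]
cv2.imwrite("pics/in.png",np.vstack([f(s,130,175,200,75,4),f(c,230,185,200,75,4)]))
E
```

```text
t 5.675 pos [0.6256 0.0411 0.0787] yaw -1.77 F [ 0.3 -0.7 -9.5] w 0.0237 gf 40.0 cmd [-0.007  0.003  0.017] 0.0006
```

View pics/in.png

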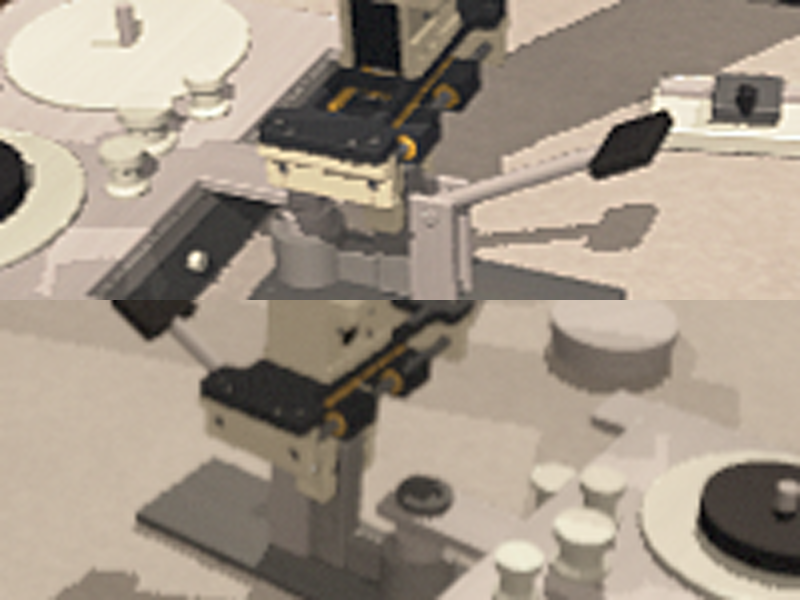

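The column is now directly beneath the ring: column centre about 420 and ring at 424 in the scene crop. The deck is undisturbed. I'll lower and release.

Emit:
drive_tool(increments=[[[-1,-0.005,0.002,0.01,0],[-1,-0.005,0.002,0.02,0],[-1,-0.005,0.002,0.022,0],[-1,-0.005,0.002,0.022,0]]])

```text
time_s: 6.28
tcp_pos: [0.6269, 0.0415, 0.0772]
eef_rot: [180.0, -0.0, 178.2]
contact_force: [-0.0, -0.1, -8.1]
gripper_width: 0.0235
gripper_force: 40.0
```

Emit:
drive_tool(increments=[[[0,0,0,0,0],[0,0,0,0,0],[0,0,0,0,0],[0,0,0,0,0]]])

```text
time_s: 6.78
tcp_pos: [0.6273, 0.0415, 0.0775]
eef_rot: [180.0, 0.0, 178.2]
contact_force: [-0.5, -0.2, -0.6]
gripper_width: 0.0441
gripper_force: 0.0
```

```bash
python3 go.py .6265 .0415 .238 -2
```

```text
t 6.775 pos [0.6273 0.0415 0.0775] yaw -1.76 F [-0.5 -0.2 -0.6] w 0.0441 gf 0.0 cmd [ 0.005  0.    -1.337] 0.0007
```

Emit:
drive_tool(increments=[[[0,0,0,-0.1,0],[0,0,0,-0.4,0],[0,0,0,-0.8,0],[0,0,0,-1,0]]])

```text
time_s: 7.28
tcp_pos: [0.6282, 0.0416, 0.2012]
eef_rot: [179.9, 0.3, 178.3]
contact_force: [1.7, 0.3, -0.5]
gripper_width: 0.0439
gripper_force: 0.0
```

Emit:
drive_tool(increments=[[[-1,0.3,0,-0.1,0],[-1,0.6,0,-0.1,0],[-1,1,0,-0.1,0],[-1,1,0,-0.1,0],[-1,1,0,-0.1,0]]])

```text
time_s: 7.9
tcp_pos: [0.5077, 0.0454, 0.2104]
eef_rot: [180.0, 0.1, 178.3]
contact_force: [0.4, -0.0, 0.3]
gripper_width: 0.0017
gripper_force: 0.0
```

```bash
python3 go.py .478 .046 .18 -1.8;python3 - <<'E'
from plant import *
from h import *
f=lambda im,x,y,w,h,k:cv2.resize(im[y:y+h,x:x+w],None,fx=k,fy=k,interpolation=cv2.INTER_CUBIC)
s=capture("side")[:,:,::-1];c=capture("scene")[:,:,::-1]
cv2.imwrite("pics/rel.png",np.vstack([f(s,160,180,200,75,4),f(c,230,185,200,75,4)]))
J=[(80,0,20),(80,0,56),(105,45,8),(105,-45,8),(-120,45,8),(-134,0,150),(15,0,105),(29,12,105),(1,12,105)]
a=np.radians(-1.78);p=[.6273-.015,.0415+.015*.031,a]
for n,o in (("side",(160,180,0)),("scene",(230,185,300))):
    print(n,((proj(camera_model(n),place(p,J))-o[:2])*4+[0,o[2]]).round(0).tolist())
E
```

```text
t 7.9 pos [0.5077 0.0454 0.2104] yaw -1.73 F [ 0.4 -0.   0.3] w 0.0017 gf 0.0 cmd [ 0.248 -0.003  0.253] 0.0002
side [[187.0, 234.0], [183.0, 187.0], [122.0, 280.0], [186.0, 205.0], [455.0, 354.0], [502.0, 119.0], [271.0, 140.0], [242.0, 146.0], [284.0, 154.0]]
scene [[415.0, 579.0], [419.0, 534.0], [483.0, 575.0], [408.0, 644.0], [213.0, 456.0], [157.0, 302.0], [338.0, 434.0], [366.0, 434.0], [330.0, 419.0]]
```

View pics/rel.png

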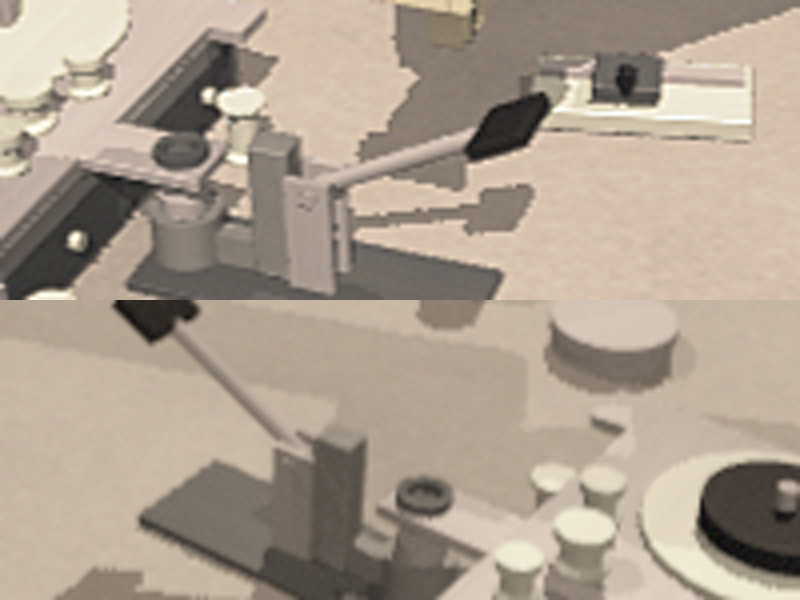

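The jack stands flat. Column at (187,234) in the side view and post top at (340,436) in the scene view match the prediction, and the ring is right above the column. Next I'll go to the pad and do the trial stroke.

Emit:
drive_tool(increments=[[[-1,0.15,0,0.05,0],[-1,0.248,-0.003,0.15,0],[-1,0.248,-0.003,0.25,0],[-1,0.248,-0.003,0.25,0]]])

```text
time_s: 8.5
tcp_pos: [0.4775, 0.0455, 0.1781]
eef_rot: [-179.9, -0.1, 178.2]
contact_force: [0.8, 0.7, 0.2]
gripper_width: 0.0004
gripper_force: 0.0
```

Emit:
drive_tool(increments=[[[-1,0.0,0,0.1,0],[-1,0.04,0,0.2,0],[-1,0.08,0,0.3,0],[-1,0.1,0,0.36,0],[-1,0.1,0,0.36,0]]])

```text
time_s: 9.12
tcp_pos: [0.4654, 0.0463, 0.1358]
eef_rot: [-180.0, 0.0, 178.3]
contact_force: [0.1, 1.4, 5.5]
gripper_width: 0.0003
gripper_force: 2.1
```

```bash
python3 go.py .458 .0465 .079 -1.8;python3 - <<'E'
from plant import *
from h import *
f=lambda im,x,y,w,h,k:cv2.resize(im[y:y+h,x:x+w],None,fx=k,fy=k,interpolation=cv2.INTER_CUBIC)
s=capture("side")[:,:,::-1];c=capture("scene")[:,:,::-1]
cv2.imwrite("pics/press.png",np.vstack([f(s,160,180,200,75,4),f(c,230,185,200,75,4)]))
E
```

```text
t 9.125 pos [0.4654 0.0463 0.1358] yaw -1.73 F [0.1 1.4 5.5] w 0.0003 gf 2.1 cmd [0.062 0.    0.474] 0.0002
```

View pics/press.png

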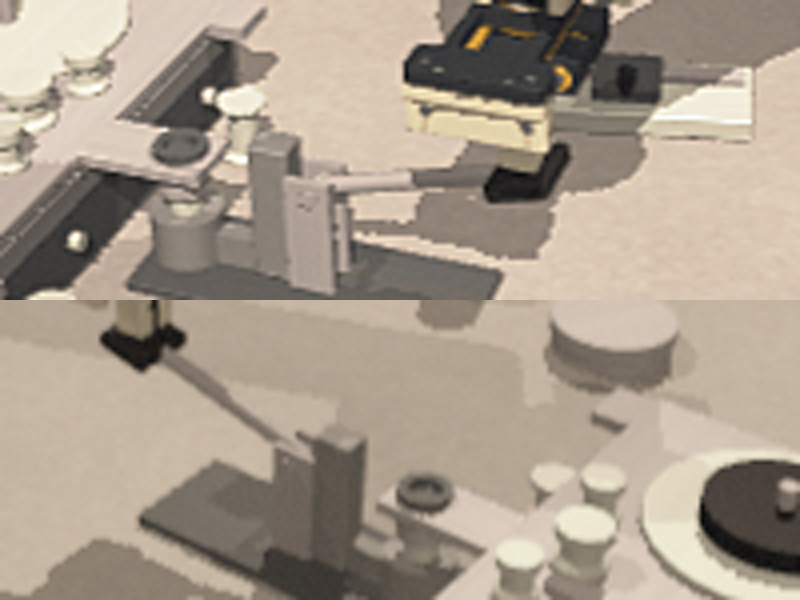

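The tips press the pad at its centre, around (525,170) in the side crop. The jack hasn't moved and the deck is beginning to rise. I'll complete the stroke.

Emit:
drive_tool(increments=[[[-1,0.02,0,0.12,0],[-1,0.04,0,0.24,0],[-1,0.055,0,0.36,0],[-1,0.06,0,0.46,0],[-1,0.06,0,0.5,0]]])

```text
time_s: 9.85
tcp_pos: [0.4598, 0.0466, 0.0781]
eef_rot: [-180.0, 0.2, 178.3]
contact_force: [-13.6, 1.3, 50.9]
gripper_width: 0.0005
gripper_force: 25.7
```

Emit:
drive_tool(increments=[[[-1,0,0,0,0],[-1,0,0,0,0]]])

```text
time_s: 10.1
tcp_pos: [0.4597, 0.0466, 0.0791]
eef_rot: [180.0, 0.2, 178.3]
contact_force: [-9.9, 1.0, 37.9]
gripper_width: 0.0004
gripper_force: 18.9
```

```bash
python3 go.py .458 .0465 .079 -1.8;python3 - <<'E'
from plant import *
from h import *
f=lambda im,x,y,w,h,k:cv2.resize(im[y:y+h,x:x+w],None,fx=k,fy=k,interpolation=cv2.INTER_CUBIC)
s=capture("side")[:,:,::-1];c=capture("scene")[:,:,::-1]
cv2.imwrite("pics/down.png",np.vstack([f(s,160,180,200,75,4),f(c,230,185,200,75,4)]))
E
```

```text
t 10.1 pos [0.4597 0.0466 0.0791] yaw -1.67 F [-9.9  1.  37.9] w 0.0004 gf 18.9 cmd [ 0.014 -0.001  0.001] 0.0004
```

View pics/down.png

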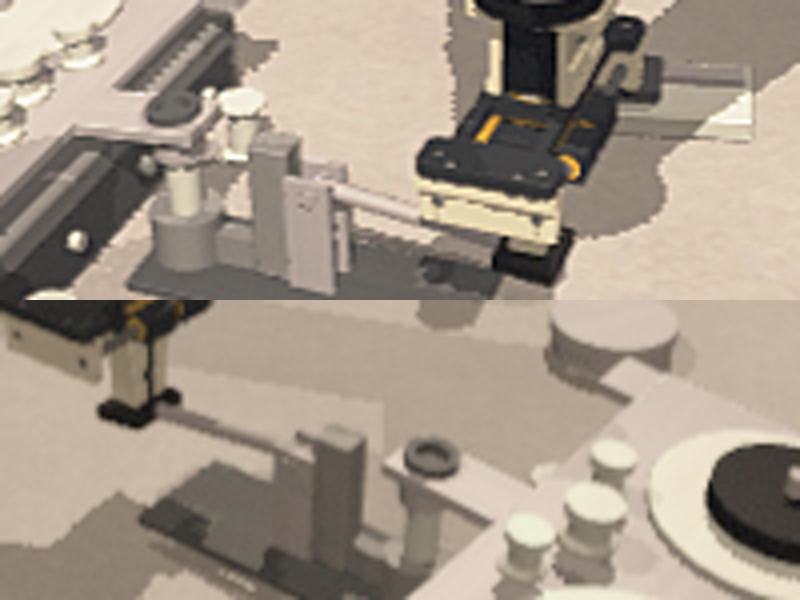

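The handle is fully down. The deck is raised on the saddle, with the ring at (432,457) above the plunger and the jack unmoved. The force against the stop is more than needed, so I'll ease off next time. Returning up along the same arc.

Emit:
drive_tool(increments=[[[-1,0,0,-0.05,0],[-1,-0.005,0,-0.15,0],[-1,-0.02,0,-0.27,0],[-1,-0.04,0,-0.4,0],[-1,-0.06,0,-0.5,0]]])

```text
time_s: 10.82
tcp_pos: [0.4664, 0.0463, 0.1373]
eef_rot: [180.0, 0.1, 178.3]
contact_force: [3.6, -0.1, 2.0]
gripper_width: 0.0006
gripper_force: 1.9
```

Emit:
drive_tool(increments=[[[-1,-0.03,0,-0.1,0],[-1,-0.06,0,-0.2,0],[-1,-0.09,0,-0.3,0],[-1,-0.1,0,-0.38,0],[-1,-0.1,0,-0.38,0]]])

```text
time_s: 11.45
tcp_pos: [0.4772, 0.0457, 0.1818]
eef_rot: [180.0, 0.0, 178.2]
contact_force: [-0.1, 0.3, 0.8]
gripper_width: 0.0004
gripper_force: 0.0
```

Emit:
drive_tool(increments=[[[-1,0,0,0,0],[-1,0,0,0,0],[-1,0,0,0,0],[-1,0,0,0,0]]])

```text
time_s: 11.95
tcp_pos: [0.4772, 0.0457, 0.1814]
eef_rot: [-180.0, -0.0, 178.2]
contact_force: [-0.0, -0.3, 0.5]
gripper_width: 0.0006
gripper_force: 0.0
```

```bash
python3 go.py .458 .0465 .079 -1.8;python3 - <<'E'
from plant import *
from h import *
s=capture("side")[:,:,::-1];c=capture("scene")[:,:,::-1]
f=lambda im,x,y,w,h,k:cv2.resize(im[y:y+h,x:x+w],None,fx=k,fy=k,interpolation=cv2.INTER_CUBIC)
new=np.vstack([f(s,160,180,200,75,4),f(c,230,185,200,75,4)]);cv2.imwrite("pics/up.png",new)
old=cv2.imread("pics/rel.png")
# jack/tab shift versus rel.png
for n,(x,y,w,h) in dict(sidejack=(140,180,190,110),sidetab=(90,125,120,60),scenepost=(270,425,110,120),scenering=(390,470,70,50)).items():
    R=cv2.matchTemplate(new,old[y:y+h,x:x+w],cv2.TM_CCOEFF_NORMED);_,v,_,l=cv2.minMaxLoc(R);print(n,round(v,3),(l[0]-x)/4,(l[1]-y)/4)
E
```

```text
t 11.95 pos [0.4772 0.0457 0.1814] yaw -1.76 F [-0.  -0.3  0.5] w 0.0006 gf 0.0 cmd [0.16  0.002 0.853] 0.0001
sidejack 0.988 0.0 0.0
sidetab 0.988 0.0 0.0
scenepost 0.991 0.0 0.0
scenering 0.989 0.0 0.0
```

Jack and tab are exactly where they were before the stroke, and the deck is shut. Now the second stroke, a little gentler.

Emit:
drive_tool(increments=[[[-1,0.02,0,0.12,0],[-1,0.04,0,0.22,0],[-1,0.08,0,0.32,0],[-1,0.1,0,0.38,0],[-1,0.115,0,0.48,0]]])

```text
time_s: 12.68
tcp_pos: [0.4631, 0.046, 0.1237]
eef_rot: [-180.0, -0.0, 178.2]
contact_force: [-3.2, 0.5, 6.1]
gripper_width: 0.0004
gripper_force: 2.5
```

Emit:
drive_tool(increments=[[[-1,0.015,0,0.12,0],[-1,0.03,0,0.24,0],[-1,0.04,0,0.33,0],[-1,0.045,0,0.375,0],[-1,0.045,0,0.378,0]]])

```text
time_s: 13.3
tcp_pos: [0.4596, 0.0463, 0.0802]
eef_rot: [-180.0, 0.1, 178.3]
contact_force: [-5.0, -3.8, 24.8]
gripper_width: 0.0004
gripper_force: 12.2
```

Emit:
drive_tool(increments=[[[-1,0,0,0,0],[-1,0,0,0,0],[-1,0,0,0,0],[-1,0,0,0,0]]])

```text
time_s: 13.8
tcp_pos: [0.4595, 0.0463, 0.0804]
eef_rot: [180.0, 0.2, 178.3]
contact_force: [-2.7, -2.9, 20.7]
gripper_width: 0.0004
gripper_force: 11.0
```

```bash
python3 go.py .458 .0465 .079 -1.8;python3 - <<'E'
from plant import *
from h import *
s=capture("side")[:,:,::-1];c=capture("scene")[:,:,::-1]
f=lambda im,x,y,w,h,k:cv2.resize(im[y:y+h,x:x+w],None,fx=k,fy=k,interpolation=cv2.INTER_CUBIC)
new=np.vstack([f(s,160,180,200,75,4),f(c,230,185,200,75,4)])
old=cv2.imread("pics/down.png")
for n,(x,y,w,h) in dict(sidejack=(140,180,190,110),sidetab=(90,85,120,60),scenepost=(270,425,110,120),scenering=(390,430,70,50)).items():
    R=cv2.matchTemplate(new,old[y:y+h,x:x+w],cv2.TM_CCOEFF_NORMED);_,v,_,l=cv2.minMaxLoc(R);print(n,round(v,3),(l[0]-x)/4,(l[1]-y)/4)
E
```

```text
t 13.8 pos [0.4595 0.0463 0.0804] yaw -1.69 F [-2.7 -2.9 20.7] w 0.0004 gf 11.0 cmd [0.013 0.001 0.012] 0.0003
sidejack 0.999 0.0 0.0
sidetab 0.983 0.0 0.0
scenepost 0.999 0.0 0.0
scenering 0.981 0.0 0.25
```

The state matches the first full stroke: handle at its stop with 20 N on the pad, and the deck up. Handing in.

```bash
python3 -c "
from plant import job;print(job.close_job())"
```

```text
the job is handed in; nothing more can be done
None
```

The job is handed in (no verdict came back): the jack stands with its saddle under the lift point, the trial stroke was done with the deck shut again afterwards, and the arm is holding the handle fully down with the deck raised.

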